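Hold the angle gauge at its set mark on a plaster cast

TASK

Pick up the pendulum angle gauge by its black grip and stand it upright with the middle of its foot on the tall crest of the plaster cast, pressing gently so that the cast's sprung seat never goes down hard. Then rock the gauge on the crest until its swinging pointer settles over the preset mark arm on its dial, and finish holding it still there, foot still on the crest, without disturbing the other things on the bench.

Things in the scene. Friction and masses are not known exactly. Their poses are not given: they have to be found in the camera images.
- gauge: Pendulum angle gauge, about 0.28 kg, standing on the bench left or right of the middle. Flat steel foot 40 (x) x 56 (y) x 8 mm; upright round dial plate 110 mm across, 10 mm thick, centred 66 mm above the underside, white face to the gauge's +x; black grip block on top. Origin: centre of the foot's underside; z up. At the start its x points along world +x, up to 0.45 rad off.
- grip (a point): Middle of the gauge's black grip block, 150 mm above the foot's underside on its centre line. The block is 16 mm thick (gauge's x, the way to close the fingers), 30 mm wide (y) and reaches from 121 to 173 mm above the underside.
- pointer (a joint): Thin brass needle with a round bob, swinging on the dial from a pivot 96 mm above the foot's underside, tip 66 mm from the pivot; settles in about 2 s. Angle to the gauge about its +x, rad: 0 when the gauge is upright, positive with the tip towards the gauge's +y. When the gauge's top leans by an angle towards its own +y, it reads plus that angle.
- mark (a joint): Flat dark steel mark arm, its last 14 mm widened to 8 mm, on the same pivot just behind the pointer, 66 mm long; stiff, stays as set (leave it). Zero and sign as for the pointer; set between 0.20 and 0.36 rad, so always on the gauge's +y side. The pointer is over the mark when both angles agree.
- pointer_tip (a point): Tip of the pointer, 66 mm from the pivot; its z axis runs along the needle towards the pivot.
- mark_tip (a point): End of the mark arm, 66 mm from the pivot; its z axis runs along the arm towards the pivot.
- holder: Aluminium cast holder fixed to the bench on the other side from the gauge, round base 104 mm across; origin: centre of its underside. It carries on a spring a steel seat 60 (x) x 76 (y) mm with a white plaster cast 50 (x) x 64 (y) mm. Its yaw is within 0.3 rad of zero.
- crest (a point): Top of the tall middle crest of the cast, 91 mm above the bench when not pressed: a rounded ridge (7 mm radius, 40 mm long) along the holder's x. Bumps 12 and 13.5 mm lower lie 21 to 22 mm to either side (holder's y): a foot across the crest can rock about 0.5 rad either way before touching a bump.
- cast (a joint): How far the cast with its seat has been pressed down, in m: 0 free, 0.014 is the hard stop. It begins to move at about 2 N and then gives 1 mm for each 0.5 N.
- arch: Bystander: loose plaster dental arch model, 58 x 64 x 24 mm, origin under its centre.
- bowl: Bystander: black rubber mixing bowl, 110 mm across, 55 mm tall, loose, origin under its centre.
- jar: Bystander: small closed jar, 56 mm across, 60 mm tall, loose, origin under its centre.
- spatula: Bystander: spatula about 170 mm long lying crosswise on the bench near the robot.
Not all that is in view belongs to the job. Of the things that look like the holder, the smallest one is meant.

How it is judged:
By the outcome, as a careful person would: the job done as asked, in the order asked, and still so for the second after the job is handed in, while the arm keeps its last pose, push and grip.
It also fails if it takes over 48 s, if anything falls off the work surface, if the arm or the gripper's body presses on something with over 40 N, if the wrist force passes 120 N, or if a joint passes its speed limit or range.

ROBOT

A 7-joint arm with a two-finger parallel gripper is mounted at the origin on the work surface. World frame = base frame: x ahead of the robot, y to its left, z up, the work surface at z = 0. Lengths are in m, angles in rad, forces in N, time in s.
With the tool pointing down it reaches from about 0.4 to 0.85 m from the base axis. Payload 4.4 kg.
Tool frame: the origin (TCP) lies between the finger pads; the fingertips stand manip.tcp_to_tips ahead of it and the grasp point (between the pads) lies 2 mm behind it (manip.tcp_to_tips is the distance from the TCP to the fingertips, in m); z points along the fingers, y is the line along which they close (so a half turn about z gives the same grasp; the last joint's range is limited). The gripper opens to 94 mm and grips with 3 to 60 N. Pads are 16 mm wide; open, the fingers measure 119 mm over their backs; the gripper's body (75 mm by 177 mm) begins 78 mm behind the grasp point.
Start: joints at [-1.25, 0.628, 0.038, 1.517, -0.027, 0.996, -0.02], TCP at [0.245, 0.602, 0.222] pointing down, gripper open.
Joint ranges: [-3.06, 3.06], [-0.37, 2.12], [-1.25, 1.32], [0.18, 2.47], [-1.1, 4.24], [0.23, 1.98], [-2.94, 2.94]. Speed limits (rad/s): [2.57, 2.57, 3.14, 3.14, 3.14, 3.14, 3.14].

INTERFACE

Orientations are given as a rotation vector (axis times angle).
In Python, from rig import manip gives the robot as it stands. The module is installed in compiled form; this text tells all that it offers.
- The arm moves only by the tool move_arm, never from a script. Its argument "commands" is a list of rows, each a list of 7 numbers: the shift along the tool's x, y, z scaled (see below), then the turn, a rotation vector about the tool's x, y, z scaled (see below), then the opening, from -1 (shut) to 1 (fully open). A call has exactly 10 rows; each row is the pose to reach, as a shift and turn from the pose commanded when the call began, along the tool's axes at that moment; what a row does not reach only later rows make up. The controller multiplies each number of a shift by 400 mm and each number of a turn by 60 degrees. A row lasts 1/10 s, in which the tool goes at most 50 mm and 8.59 degrees, less where a joint would pass 70% of its speed; a pose out of reach is approached as far as the arm can. A call with a number of a shift or a turn outside -1 to 1 is refused whole. A call with a gripper value outside its range is refused whole. The fingers move at their own pace and stop on an object; "grip_force" is the grip in N (left out, the last holds). Time passes only in rows, so rows that repeat a pose let the fingers close, or fill a call up. It gives the time, the measured TCP pose, the force, the opening and the grip force at its end, in the units of the state.
- manip.get_state(): the state, without advancing time (a new reading comes with each control period).
- manip.grab_frame(name): name is "side" or "top" or "wrist"; returns a dict with "color" (420x560x3 uint8, blue, green, red), "intrinsics" (3x3 intrinsics, pixels), "cam_to_world" (4x4, takes a point from camera to world coordinates); the wrist camera has in their place "T_tool_cam" (4x4, takes a point from camera to tool coordinates, whose origin is the TCP and whose axes are the flange's). Camera axes: x right, y up, looking along -z (the intrinsics and any distortion apply to the point x, -y, -z); pixel columns grow to the right and rows downward; lengths in m; the calibration is good to about 2 mm. A picture is of the moment at which its call begins: read the wrist's pose just before it. There is no depth.
- manip.sign_off(): hands the job in; it is judged then, once.
The state is a dict: "time": time; "joint_pos": joint angles; "joint_velocities": joint speeds; "joint_torque": joint torques, N m; "tool_pos": TCP position; "eef_rot": TCP orientation; "contact_force": force on the tool from outside, world axes, zero at the start; "torque": the same for the moment, N m; "gripper_width": finger opening in m; "grip_force": force on a finger pad.
Only numpy, scipy, OpenCV 4.12 (cv2) and the standard library are available. Lean on these libraries where they do the work, as an engineer would, in place of code of your own. Each camera call takes 0.05 s, during which the arm holds its last target. There are 200 camera calls.

## Working session

There is one attempt and no reset: what is moved stays moved. The work goes in short steps, Python scripts to look and compute and a tool call to move; the robot and the scene stay as the last step left them, time stands still between calls to the robot, and variables do not carry over. Pictures are saved under pics/ and viewed, at most 13 in all, crops included, and the job is handed in when it is done.

Besides the shell and the picture viewer there is one more tool, called after ">>>" in YAML: its name, and indented under it one key for each argument. move_arm: Moves the arm, as the interface text tells. Shifts and turns lie within -1 to 1; 1 stands for 400 mm of shift or 60 degrees of turn. Its arguments: {"type":"object","properties":{"commands":{"type":"array"},"grip_force":{"type":"number"}},"required":["commands"]}

```bash
mkdir -p pics
python3 - <<'E'
from rig import manip
import cv2,pickle,numpy as np
np.set_printoptions(precision=4,suppress=True)
s=manip.get_state();print({k:np.round(v,4) for k,v in s.items()},manip.tcp_to_tips)
f={n:manip.grab_frame(n) for n in("side","top")}
pickle.dump(f,open("f0.pkl","wb"))
for n in f:
    cv2.imwrite(f"pics/{n}0.png",f[n]["color"]);print(n,f[n]["intrinsics"],f[n]["cam_to_world"],[k for k in f[n]])
E
```

```text
{'time': np.float64(0.0), 'joint_pos': array([-1.2498,  0.6293,  0.0384,  1.5183, -0.027 ,  0.9963, -0.02  ]), 'joint_velocities': array([ 0.0002,  0.0026, -0.0004, -0.0017,  0.0001, -0.0004,  0.0004]), 'joint_torque': array([ -0.0001, -54.9707,   1.143 , -18.6643,  -0.0524,   0.0236,
         0.0001]), 'tool_pos': array([0.2449, 0.6014, 0.2216]), 'eef_rot': array([-0.6037, -3.0827,  0.0028]), 'contact_force': array([0.5095, 0.6372, 0.2114]), 'torque': array([-0.0112,  0.    ,  0.0153]), 'grip_force': np.float64(0.0), 'gripper_width': np.float64(0.0943)} 0.017
side [[463.7395   0.     279.07  ]
 [  0.     463.7395 202.5509]
 [  0.       0.       1.    ]] [[ 0.7346  0.3973 -0.55   -0.1205]
 [-0.6783  0.4501 -0.5808 -0.6807]
 [ 0.0168  0.7997  0.6002  0.8431]
 [ 0.      0.      0.      1.    ]] ['color', 'intrinsics', 'cam_to_world']
top [[436.7254   0.     276.9418]
 [  0.     436.7254 202.5391]
 [  0.       0.       1.    ]] [[-0.0086  0.9856 -0.1691  0.4011]
 [-0.9998 -0.0117 -0.0173  0.0104]
 [-0.0191  0.1689  0.9854  1.0259]
 [ 0.      0.      0.      1.    ]] ['color', 'intrinsics', 'cam_to_world']
```

View pics/side0.png

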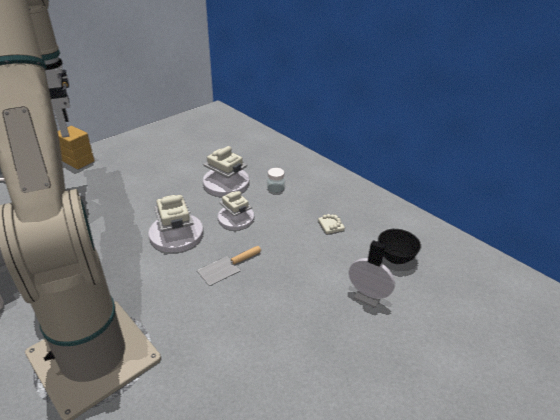

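View pics/top0.png

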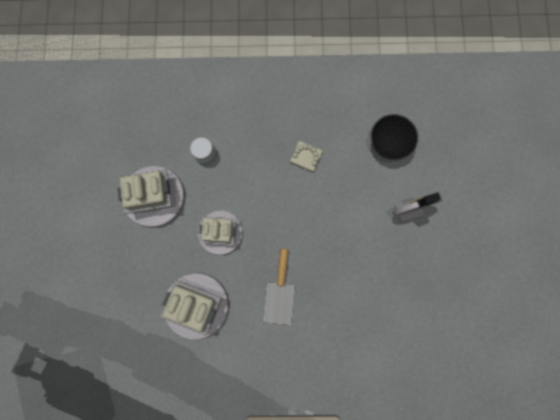

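Three holder lookalikes in the top picture: (152,196), (195,306) and (220,232). The one at (220,232), side (236,212), has the smallest base. I'll confirm it in a composite crop that also shows the gauge.

```bash
cat > h.py <<'E'
import numpy as np,cv2,pickle
from scipy.spatial.transform import Rotation as R
np.set_printoptions(precision=4,suppress=True)
def proj(f,P,T=None):
    T=f["cam_to_world"] if T is None else T; P=np.atleast_2d(P)
    c=(P-T[:3,3])@T[:3,:3]; K=f["intrinsics"]
    return np.c_[K[0,0]*c[:,0]/-c[:,2]+K[0,2],K[1,1]*-c[:,1]/-c[:,2]+K[1,2]]
def ray(f,px,T=None):
    T=f["cam_to_world"] if T is None else T; K=f["intrinsics"]
    d=np.array([(px[0]-K[0,2])/K[0,0],-(px[1]-K[1,2])/K[1,1],-1]); return T[:3,3],T[:3,:3]@d
def atz(f,px,z,T=None):
    o,d=ray(f,px,T); return o+d*(z-o[2])/d[2]
def wristT(f,s):
    T=np.eye(4);T[:3,:3]=R.from_rotvec(s["eef_rot"]).as_matrix();T[:3,3]=s["tool_pos"]; return T@f["T_tool_cam"]
E
python3 - <<'E'
from h import *
f=pickle.load(open("f0.pkl","rb"))
def crop(n,u,v,w,h): return cv2.resize(f[n]["color"][v:v+h,u:u+w],(400,300),interpolation=cv2.INTER_CUBIC)
a=np.vstack([np.hstack([crop("top",180,202,80,60),crop("side",196,182,80,60)]),np.hstack([crop("top",380,170,80,60),crop("side",328,232,100,75)])])
cv2.imwrite("pics/c1.png",a)
for p in [(220,232),(152,196),(195,306)]: print(atz(f["top"],p,0.01))
print(atz(f["top"],(430,200),.17),atz(f["side"],(376,250),.165))
E
```

```text
[0.5071 0.1621 0.01  ]
[0.5947 0.3255 0.01  ]
[0.3387 0.2168 0.01  ]
[ 0.5495 -0.2773  0.17  ] [ 0.542 -0.288  0.165]
```

View pics/c1.png

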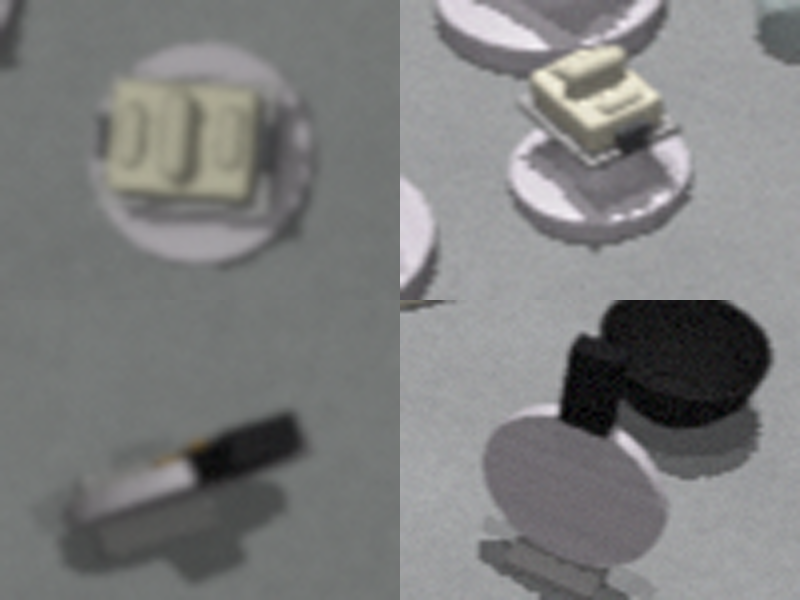

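The crop confirms that (220,232) is the smallest holder, with its crest running along the image vertical (≈ world x). The side view shows the gauge's grey back, so its white face points to +x, away from the robot. Its grip is the black block at top (430,200), side (376,250).

Run:
```python
from rig import manip
from h import *
s=manip.get_state(); f=manip.grab_frame("wrist")
print(f["T_tool_cam"],f["intrinsics"],[k for k in f]); print(R.from_rotvec(s["eef_rot"]).as_matrix())
f0=pickle.load(open("f0.pkl","rb"))
# crops: top scale5 origin(380,170); side scale4 origin (328,232)
t=lambda u,v:(380+u/5-.4,170+(v-300)/5-.4)
sd=lambda u,v:(328+(u-400)/4-.4,232+(v-300)/4-.4)
for p in[(293,412),(308,450),(190,440),(215,475)]: print('top z.173',atz(f0["top"],t(*p),.173))
for p in[(575,337),(622,357)]: print('side z.173',atz(f0["side"],sd(*p),.173))
# holder: base, crest ends
c=lambda u,v:(180+u/5-.4,202+v/5-.4)
for p in [(175,92),(178,182)]: print('crest',atz(f0["top"],c(*p),.088))
for p in [(116,80),(258,90),(108,190),(250,202)]: print('cast',atz(f0["top"],c(*p),.075))
cs=lambda u,v:(196+(u-400)/5-.4,182+v/5-.4)
for p in [(560,78),(622,50)]: print('crest side',atz(f0["side"],cs(*p),.089))
```

```text
[[ 0.0012  0.9578  0.2873  0.0849]
 [ 1.     -0.0011 -0.0004  0.0013]
 [-0.0001  0.2873 -0.9578 -0.1622]
 [ 0.      0.      0.      1.    ]] [[307.1594   0.     278.2763]
 [  0.     307.1594 214.8519]
 [  0.       0.       1.    ]] ['color', 'intrinsics', 'T_tool_cam']
[[-0.9261  0.3772 -0.0006]
 [ 0.3772  0.9261 -0.0015]
 [-0.     -0.0017 -1.    ]]
top z.173 [ 0.5648 -0.2935  0.173 ]
top z.173 [ 0.5495 -0.2983  0.173 ]
top z.173 [ 0.554  -0.2523  0.173 ]
top z.173 [ 0.5399 -0.2612  0.173 ]
side z.173 [ 0.5501 -0.2676  0.173 ]
side z.173 [ 0.5562 -0.2947  0.173 ]
crest [0.5252 0.1625 0.088 ]
crest [0.4861 0.1606 0.088 ]
cast [0.5325 0.1908 0.075 ]
cast [0.5274 0.128  0.075 ]
cast [0.4841 0.1933 0.075 ]
cast [0.4782 0.1311 0.075 ]
crest side [0.4813 0.1605 0.089 ]
crest side [0.5233 0.1586 0.089 ]
```

```bash
cat >> h.py <<'E'
def yawR(az,lean=None):  # tool down, tool y at azimuth az
    y=np.array([np.cos(az),np.sin(az),0]);z=np.array([0,0,-1.]);return np.c_[np.cross(y,z),y,z]
def go(p0,R0,p1,R1):
    d=R0.T@(np.asarray(p1)-p0)/.4; r=R.from_matrix(R0.T@R1).as_rotvec()/np.radians(60)
    return np.round(np.r_[d,r],4)
E
python3 - <<'E'
from rig import manip
from h import *
s=manip.get_state();p=s["tool_pos"];R0=R.from_rotvec(s["eef_rot"]).as_matrix()
az0=np.arctan2(R0[1,1],R0[0,1]); az1=np.radians(194-360);print(az0)
W=[(.36,.40,.35),(.50,.1,.36),(.55,-.2,.36),(.55,-.277,.30)]
for i,w in enumerate(W):
    R1=yawR(az0+(az1-az0)*(i+1)/4); print(go(p,R0,w,R1)); p,R0=np.array(w),R1
E
```

```text
1.1840427402729115
[-0.4564 -0.3587 -0.32   -0.0012  0.0007  0.9743]
[-0.797   0.2231 -0.025   0.      0.      0.9743]
[-0.3968  0.6486  0.      0.      0.      0.9743]
[0.058  0.1836 0.15   0.     0.     0.9743]
```

>>> move_arm:
  commands:
    - [-0.05,-0.04,-0.03,0,0,0.1,1]
    - [-0.1,-0.08,-0.08,0,0,0.2,1]
    - [-0.16,-0.12,-0.12,0,0,0.32,1]
    - [-0.22,-0.17,-0.16,0,0,0.44,1]
    - [-0.28,-0.22,-0.2,0,0,0.56,1]
    - [-0.34,-0.27,-0.24,0,0,0.68,1]
    - [-0.4,-0.31,-0.28,0,0,0.8,1]
    - [-0.43,-0.34,-0.3,0,0,0.9,1]
    - [-0.456,-0.359,-0.32,0,0,0.974,1]
    - [-0.456,-0.359,-0.32,0,0,0.974,1]

```text
time: 1.15
tool_pos: [0.3616, 0.3987, 0.3516]
eef_rot: [2.036, 2.392, 0.003]
contact_force: [-1.0, 0.7, -0.8]
gripper_width: 0.0937
grip_force: 0.0
```

>>> move_arm:
  commands:
    - [-0.1,0.03,-0.003,0,0,0.12,1]
    - [-0.2,0.06,-0.006,0,0,0.24,1]
    - [-0.3,0.085,-0.01,0,0,0.36,1]
    - [-0.4,0.11,-0.015,0,0,0.48,1]
    - [-0.5,0.14,-0.02,0,0,0.6,1]
    - [-0.6,0.17,-0.025,0,0,0.72,1]
    - [-0.7,0.2,-0.025,0,0,0.84,1]
    - [-0.77,0.22,-0.025,0,0,0.93,1]
    - [-0.797,0.223,-0.025,0,0,0.974,1]
    - [-0.797,0.223,-0.025,0,0,0.974,1]

```text
time: 2.15
tool_pos: [0.4999, 0.0998, 0.3599]
eef_rot: [2.943, 1.099, -0.002]
contact_force: [-0.4, -0.4, -0.8]
gripper_width: 0.094
grip_force: 0.0
```

>>> move_arm:
  commands:
    - [-0.05,0.08,0,0,0,0.12,1]
    - [-0.1,0.16,0,0,0,0.24,1]
    - [-0.15,0.24,0,0,0,0.36,1]
    - [-0.2,0.32,0,0,0,0.48,1]
    - [-0.25,0.4,0,0,0,0.6,1]
    - [-0.3,0.48,0,0,0,0.72,1]
    - [-0.35,0.56,0,0,0,0.84,1]
    - [-0.38,0.62,0,0,0,0.93,1]
    - [-0.397,0.649,0,0,0,0.974,1]
    - [-0.397,0.649,0,0,0,0.974,1]

```text
time: 3.15
tool_pos: [0.5505, -0.1995, 0.3598]
eef_rot: [-3.105, 0.475, 0.002]
contact_force: [-0.2, 0.2, -0.2]
gripper_width: 0.0941
grip_force: 0.0
```

>>> move_arm:
  commands:
    - [0.01,0.02,0.02,0,0,0.12,1]
    - [0.02,0.04,0.04,0,0,0.24,1]
    - [0.03,0.06,0.06,0,0,0.36,1]
    - [0.04,0.09,0.08,0,0,0.48,1]
    - [0.05,0.12,0.1,0,0,0.6,1]
    - [0.058,0.15,0.12,0,0,0.72,1]
    - [0.058,0.184,0.14,0,0,0.84,1]
    - [0.058,0.184,0.15,0,0,0.93,1]
    - [0.058,0.184,0.15,0,0,0.974,1]
    - [0.058,0.184,0.15,0,0,0.974,1]

```text
time: 4.15
tool_pos: [0.5512, -0.2739, 0.2997]
eef_rot: [-2.481, 1.925, 0.003]
contact_force: [0.6, -0.4, -0.2]
gripper_width: 0.0942
grip_force: 0.0
```

Run:
```python
from rig import manip
from h import *
s=manip.get_state(); f=manip.grab_frame("wrist")
print(s["time"],s["joint_pos"],s["tool_pos"]); print(R.from_rotvec(s["eef_rot"]).as_matrix())
pickle.dump((s,f),open("w1.pkl","wb"));cv2.imwrite("pics/w1.png",f["color"])
print(proj(f,[(.55,-.277,.173)],wristT(f,s)))
```

```text
4.15 [-0.1728  0.7487  1.1416  1.5322 -0.6955  1.3158 -1.8417] [ 0.5512 -0.2739  0.2997]
[[ 0.2483 -0.9687 -0.0006]
 [-0.9687 -0.2483  0.0027]
 [-0.0027 -0.0001 -1.    ]]
[[280.3542 207.8525]]
```

View pics/w1.png

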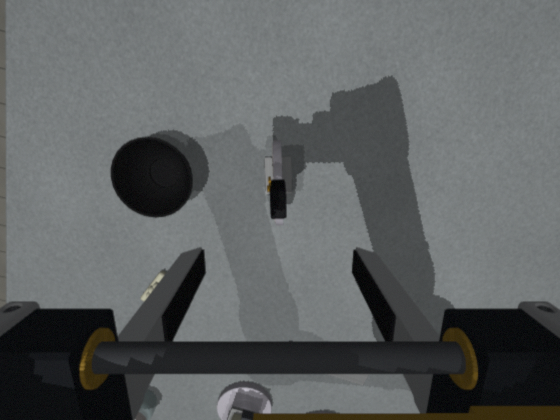

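Wrist view: the grip block is at about (278,199), cols 270–286, rows 180–219, nearly aligned with the image vertical. The bowl is at (152,176), well clear of the fingers.

Run:
```python
from h import *
s,f=pickle.load(open("w1.pkl","rb")); g=f["color"].max(2); T=wristT(f,s)
print(g[174:224:2,264:292])
m=(g<45)&(np.add.outer(np.zeros(420),np.arange(560))>262);m[:172]=0;m[224:]=0;m[:,294:]=0
c=max(cv2.findContours(m.astype(np.uint8),0,1)[0],key=len);r=cv2.minAreaRect(c);b=cv2.boxPoints(r);print(r)
for p in b: print(p,atz(f,p,.173,T)[:2])
```

```text
[[117 124 134 136 137 135 132 132 121  95  96  96  95  96  96  95  95  88
   72  69  68  70  69  71  69  70  71  69]
 [113 119 135 131 118 103 108 130 125 103  97 101 112 118 115 112 109  92
   74  70  68  70  69  72  71  71  69  69]
 [111 117 133 124 100  77  89 120 123 107  94  94  95 100 107 106 104  97
   76  70  66  69  71  71  70  70  70  69]
 [112 115 134 127 107 101 105  73  48  29  28  27  26  26  27  22  22  20
   20  23  43  68  70  70  70  71  70  65]
 [112 113 132 135 134 119  93  28  10   9   3  13   6   8  12   4   9  11
   13  11  27  52  67  69  70  71  68  65]
 [109 109 131 128 109  74  63  22  13   4   7   9  10   9   8  10   8   9
   12   8  22  48  68  71  70  71  70  65]
 [112 108 118  91  78  65  34  13   6   8   8  11   9  12   8   9   9   7
   11   6  18  42  67  72  71  69  69  66]
 [123 114 119  99  90  75  28  10  11   9   4   7   9   7   7  15   9  14
   11  10  11  37  64  71  69  71  69  64]
 [122 118 130 113 117  80  27  11  12  11   9  12  13  11  12  17  14  14
   14  13  18  31  59  70  71  69  69  66]
 [120 138 144 129 119  86  30  12  14   9  12  
[... 1282 characters left out ...]
 19  30  31  33  33  32  32  33
   30  33  27  37  80 126 130 129 131 132]
 [113 115 114 115 121 125  94  38  27  27  29  25  29  30  33  31  32  32
   30  31  27  35  79 126 132 132 131 132]
 [116 117 114 114 119 124 123  84  55  52  57  72  78  78  78  78  75  76
   75  76  95 109 119 127 129 130 129 129]
 [118 118 117 115 116 124 133 132 130 131 135 142 148 151 151 150 152 151
  147 136 133 131 129 131 132 130 130 131]
 [115 114 116 117 116 120 128 134 134 131 128 126 140 143 144 144 144 144
  143 134 133 134 133 134 134 132 131 131]]
((277.5, 198.5), (37.0, 15.0), 90.0)
[270. 180.] [ 0.5664 -0.3011]
[285. 180.] [ 0.5526 -0.3047]
[285. 217.] [ 0.5432 -0.2691]
[270. 217.] [ 0.5575 -0.2654]
```

>>> move_arm:
  commands:
    - [0.01,-0.003,0.04,0,0,-0.017,1]
    - [0.0175,-0.003,0.1,0,0,-0.017,1]
    - [0.0175,-0.003,0.16,0,0,-0.017,1]
    - [0.0175,-0.003,0.22,0,0,-0.017,1]
    - [0.0175,-0.003,0.27,0,0,-0.017,1]
    - [0.0175,-0.003,0.31,0,0,-0.017,1]
    - [0.0175,-0.003,0.35,0,0,-0.017,1]
    - [0.0175,-0.003,0.37,0,0,-0.017,1]
    - [0.0175,-0.003,0.379,0,0,-0.017,1]
    - [0.0175,-0.003,0.379,0,0,-0.017,1]

```text
time: 5.2
tool_pos: [0.5532, -0.2837, 0.1488]
eef_rot: [2.494, -1.91, 0.0]
contact_force: [0.2, 0.1, 0.9]
gripper_width: 0.0941
grip_force: 0.0
```

Run:
```python
from rig import manip
from h import *
s=manip.get_state(); f=manip.grab_frame("wrist");a=manip.grab_frame("side");b=manip.grab_frame("top")
pickle.dump((s,f,a,b),open("w2.pkl","wb"));print(s["tool_pos"])
T=wristT(f,s);q=proj(f,[s["tool_pos"]],T)[0];u,v=int(q[0]),int(q[1]);print(u,v)
i=np.hstack([cv2.resize(f["color"][v-75:v+75,u-100:u+100],(400,300)),cv2.resize(a["color"][225:300,328:428],(400,300))])
cv2.imwrite("pics/c2.png",i)
```

```text
[ 0.5532 -0.2837  0.1488]
278 271
```

View pics/c2.png

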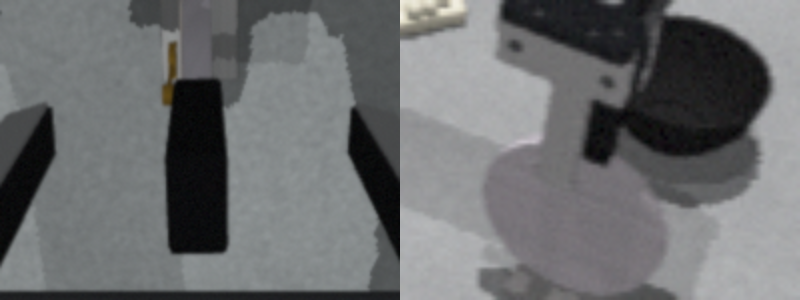

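The left crop shows the block between the open fingers, roughly centred. Its top face covers crop rows 158–252 and columns 166–227.

Run:
```python
from h import *
s,f,a,b=pickle.load(open("w2.pkl","rb"));T=wristT(f,s);R0=R.from_rotvec(s["eef_rot"]).as_matrix()
for p in[(166,158),(227,158),(169,252),(227,252)]:
    w=atz(f,(178+p[0]/2,196+p[1]/2),.173,T);print(w,R0.T@(w-s["tool_pos"]))
```

```text
[ 0.5645 -0.2913  0.173 ] [ 0.0103 -0.009  -0.0242]
[ 0.5498 -0.2953  0.173 ] [ 0.0103  0.0062 -0.0242]
[ 0.557  -0.2649  0.173 ] [-0.0171 -0.0086 -0.0242]
[ 0.5423 -0.2689  0.173 ] [-0.0171  0.0066 -0.0242]
```

>>> move_arm:
  commands:
    - [-0.0085,-0.003,0,0,0,0,1]
    - [-0.0085,-0.003,0,0,0,0,1]
    - [-0.0085,-0.003,0,0,0,0,0.2]
    - [-0.0085,-0.003,0,0,0,0,-0.2]
    - [-0.0085,-0.003,0,0,0,0,-0.5]
    - [-0.0085,-0.003,0,0,0,0,-0.6]
    - [-0.0085,-0.003,0,0,0,0,-0.7]
    - [-0.0085,-0.003,0,0,0,0,-1]
    - [-0.0085,-0.003,0,0,0,0,-1]
    - [-0.0085,-0.003,0,0,0,0,-1]
  grip_force: 10

```text
time: 6.35
tool_pos: [0.5534, -0.28, 0.1488]
eef_rot: [-2.494, 1.91, 0.0]
contact_force: [-0.3, -0.3, 0.1]
gripper_width: 0.0332
grip_force: 0.0
```

>>> move_arm:
  commands:
    - [-0.0085,-0.003,0,0,0,0,-1]
    - [-0.0085,-0.003,0,0,0,0,-1]
    - [-0.0085,-0.003,0,0,0,0,-1]
    - [-0.0085,-0.003,0,0,0,0,-1]
    - [-0.0085,-0.003,0,0,0,0,-1]
    - [-0.0085,-0.003,0,0,0,0,-1]
    - [-0.0085,-0.003,0,0,0,0,-1]
    - [-0.0085,-0.003,0,0,0,0,-1]
    - [-0.0085,-0.003,0,0,0,0,-1]
    - [-0.0085,-0.003,0,0,0,0,-1]
  grip_force: 45

```text
time: 7.35
tool_pos: [0.5536, -0.2764, 0.1488]
eef_rot: [2.494, -1.91, -0.0]
contact_force: [-0.1, -0.0, -2.5]
gripper_width: 0.016
grip_force: 45.0
```

Run:
```python
from rig import manip
from h import *
s=manip.get_state();p=s["tool_pos"];R0=R.from_rotvec(s["eef_rot"]).as_matrix()
az=np.arctan2(R0[1,1],R0[0,1]);print(np.degrees(az),s["joint_pos"])
for w,t in[((.50,-.25,.40),57.),((.44,-.22,.48),60.),((.40,-.20,.55),60.)]:
    az+=np.radians(t);R1=yawR(az); print(go(p,R0,w,R1),np.degrees(az)); p,R0=np.array(w),R1
```

```text
-164.90619170385153 [-0.1199  0.8965  1.0068  1.6975 -0.8614  1.0551 -1.6977]
[-0.0986  0.1123 -0.628   0.0001  0.0001 -0.95  ] -107.90619170385153
[-0.1658 -0.0252 -0.2     0.      0.     -1.    ] -47.90619170385153
[-0.0407 -0.1041 -0.175   0.      0.     -1.    ] 12.093808296148461
```

>>> move_arm:
  commands:
    - [0,0,-0.03,0,0,0,-1]
    - [0,0,-0.1,0,0,0,-1]
    - [0,0,-0.18,0,0,-0.1,-1]
    - [-0.01,0.01,-0.26,0,0,-0.22,-1]
    - [-0.03,0.03,-0.34,0,0,-0.34,-1]
    - [-0.05,0.05,-0.42,0,0,-0.46,-1]
    - [-0.07,0.07,-0.5,0,0,-0.6,-1]
    - [-0.09,0.09,-0.56,0,0,-0.73,-1]
    - [-0.1,0.11,-0.61,0,0,-0.85,-1]
    - [-0.1,0.11,-0.628,0,0,-0.95,-1]

```text
time: 8.35
tool_pos: [0.4995, -0.2505, 0.4036]
eef_rot: [3.103, -0.485, 0.006]
contact_force: [0.8, -0.1, -3.6]
gripper_width: 0.0158
grip_force: 45.0
```

>>> move_arm:
  commands:
    - [-0.016,0,-0.02,0,0,-0.1,-1]
    - [-0.033,0,-0.04,0,0,-0.2,-1]
    - [-0.05,-0.01,-0.06,0,0,-0.3,-1]
    - [-0.066,-0.01,-0.08,0,0,-0.4,-1]
    - [-0.083,-0.01,-0.1,0,0,-0.5,-1]
    - [-0.1,-0.015,-0.12,0,0,-0.6,-1]
    - [-0.116,-0.02,-0.14,0,0,-0.7,-1]
    - [-0.133,-0.02,-0.16,0,0,-0.8,-1]
    - [-0.15,-0.025,-0.18,0,0,-0.9,-1]
    - [-0.166,-0.025,-0.2,0,0,-1,-1]

```text
time: 9.35
tool_pos: [0.4395, -0.2197, 0.4812]
eef_rot: [2.93, 1.132, 0.001]
contact_force: [0.5, 0.4, -1.8]
gripper_width: 0.0161
grip_force: 45.0
```

>>> move_arm:
  commands:
    - [-0.004,-0.01,-0.02,0,0,-0.12,-1]
    - [-0.008,-0.02,-0.04,0,0,-0.24,-1]
    - [-0.012,-0.03,-0.06,0,0,-0.36,-1]
    - [-0.016,-0.04,-0.08,0,0,-0.48,-1]
    - [-0.02,-0.05,-0.1,0,0,-0.6,-1]
    - [-0.024,-0.06,-0.12,0,0,-0.7,-1]
    - [-0.03,-0.08,-0.14,0,0,-0.8,-1]
    - [-0.035,-0.09,-0.16,0,0,-0.88,-1]
    - [-0.04,-0.1,-0.17,0,0,-0.95,-1]
    - [-0.041,-0.104,-0.175,0,0,-1,-1]

```text
time: 10.35
tool_pos: [0.3992, -0.2004, 0.5513]
eef_rot: [1.974, 2.442, 0.001]
contact_force: [0.0, -0.1, -2.8]
gripper_width: 0.016
grip_force: 45.0
```

>>> move_arm:
  commands:
    - [0,0,0,0,0,0,-1]
    - [0,0,0,0,0,0,-1]
    - [0,0,0,0,0,0,-1]
    - [0,0,0,0,0,0,-1]
    - [0,0,0,0,0,0,-1]
    - [0,0,0,0,0,0,-1]
    - [0,0,0,0,0,0,-1]
    - [0,0,0,0,0,0,-1]
    - [0,0,0,0,0,0,-1]
    - [0,0,0,0,0,0,-1]

```text
time: 11.35
tool_pos: [0.4006, -0.1995, 0.5501]
eef_rot: [1.975, 2.443, -0.0]
contact_force: [0.3, -0.0, -3.4]
gripper_width: 0.0159
grip_force: 45.0
```

Run:
```python
from rig import manip
from h import *
s=manip.get_state(); f=manip.grab_frame("wrist");a=manip.grab_frame("side");b=manip.grab_frame("top")
pickle.dump((s,f,a,b),open("w3.pkl","wb"));print(s["time"],s["tool_pos"],s["joint_pos"],s["contact_force"])
T=wristT(f,s);q=proj(f,[s["tool_pos"]],T)[0];u,v=np.int32(q)
q=proj(a,[s["tool_pos"]-[0,0,.06]])[0];u2,v2=np.int32(q);print(u,v,u2,v2)
i=np.hstack([cv2.resize(f["color"][v-100:v+100,u-66:u+67],(400,600)),cv2.resize(a["color"][v2-75:v2+75,u2-50:u2+50],(400,600),interpolation=cv2.INTER_CUBIC)])
cv2.imwrite("pics/c3.png",i)
```

```text
11.35 [ 0.4006 -0.1995  0.5501] [-0.0824  0.1266  0.5778  1.4203 -0.0691  1.6149  0.6998] [ 0.2573 -0.0013 -3.3979]
277 275 309 118
```

View pics/c3.png

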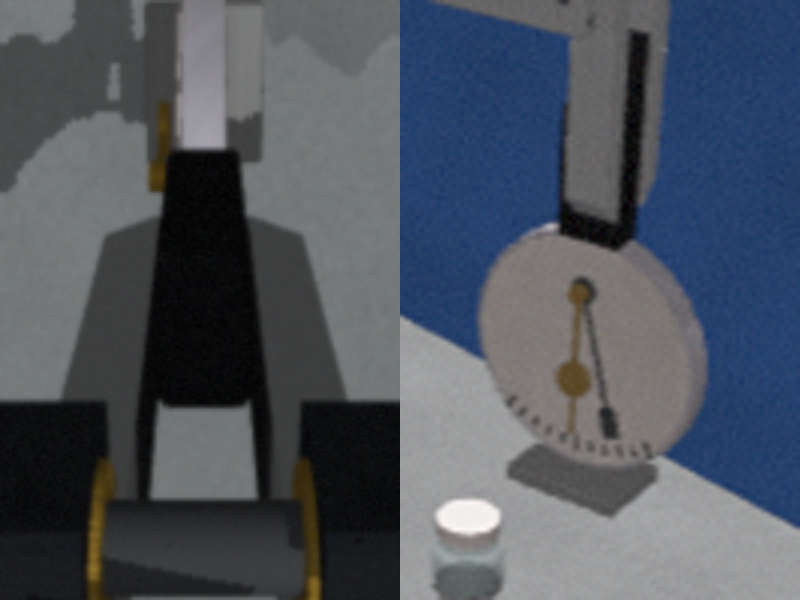

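```bash
cat >> h.py <<'E'
def dial(s,f,pix,off=.008):
    # pixels -> (gauge y, gauge z above TCP) on plane gauge x = off ; gauge axes from tool: x=-ytool,y=-xtool,z=-ztool
    R0=R.from_rotvec(s["eef_rot"]).as_matrix();G=np.c_[-R0[:,1],-R0[:,0],-R0[:,2]];out=[]
    for p in pix:
        o,d=ray(f,p);o=G.T@(o-s["tool_pos"]);d=G.T@d;out.append((o+d*(off-o[0])/d[0])[1:])
    return np.array(out)
E
python3 - <<'E'
from h import *
s,f,a,b=pickle.load(open("w3.pkl","rb"));T=wristT(f,s);R0=R.from_rotvec(s["eef_rot"]).as_matrix()
zt=s["tool_pos"]+R0@[0,0,-.0242]
for p in[(150,403),(260,403)]: print(R0.T@(atz(f,(211+p[0]/3,175+p[1]/3),zt[2],T)-s["tool_pos"]))
c=lambda u,v:(259+(u-400)/4-.4,43+v/4-.4)
D=dial(s,a,[c(582,292),c(571,432),c(574,378),c(613,437),c(590,318)]);print(D*1000)
e=D-D[0];print(np.arctan2(e[:,0],-e[:,1]),np.hypot(*e.T))
# foot underside corners on plane z
E
```

```text
[-0.0067 -0.0085 -0.0242]
[-0.0066  0.0105 -0.0242]
[[  -5.2583  -53.4523]
 [  -7.0238 -121.2089]
 [  -6.9446  -94.4352]
 [  14.2929 -116.1676]
 [  -0.6682  -63.9975]]
[ 3.1416 -0.026  -0.0411  0.3022  0.4105] [0.     0.0678 0.041  0.0657 0.0115]
```

Run:
```python
from h import *
s,f,a,b=pickle.load(open("w3.pkl","rb"))
c=lambda u,v:(259+(u-400)/4-.4,43+v/4-.4)
print(dial(s,a,[c(508,470),c(612,515)],.020)*1000, dial(s,a,[c(657,462)],-.02)*1000)
# crest by top cam in crop, refined: column profiles of crest in original
f0=pickle.load(open("f0.pkl","rb"))
cv2.imwrite("pics/c4.png",np.hstack([cv2.resize(f0["top"]["color"][210:255,194:244],(400,360),interpolation=cv2.INTER_CUBIC),cv2.resize(f0["side"]["color"][188:233,211:261],(400,360),interpolation=cv2.INTER_CUBIC)]))
```

```text
[[ -31.5829 -143.8204]
 [  23.3752 -146.4152]] [[  21.6392 -139.762 ]]
```

View pics/c4.png

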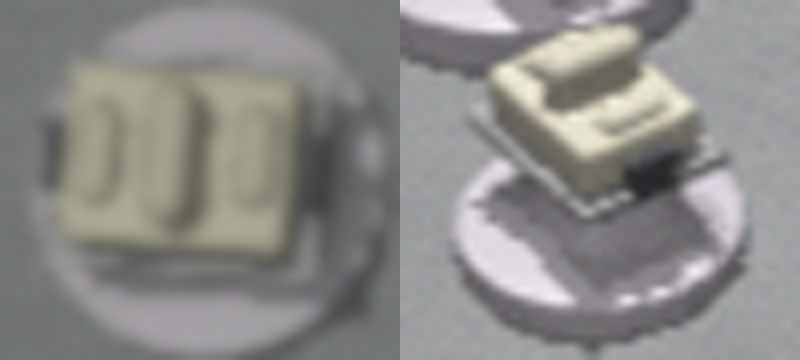

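The top crop shows the crest axis from about (165,72) to (178,235), and the cast edges give a holder yaw of about −0.065 rad. In the side dial view the pivot is at (582,292), the pointer tip at (571,432) and the mark tip at (613,437), so the mark is about 0.33 rad from the pointer.

Run:
```python
from rig import manip
from h import *
s=manip.get_state();p=s["tool_pos"];R0=R.from_rotvec(s["eef_rot"]).as_matrix()
R1=yawR(-.065);print(go(p,R0,(.49,.10,.42),R1),go((.49,.10,.42),R1,(.5047,.1557,.256),R1))
```

```text
[ 0.6851  0.3754  0.3251 -0.     -0.      0.2637] [0.1413 0.0276 0.41   0.     0.     0.    ]
```

>>> move_arm:
  commands:
    - [0.05,0.03,0.02,0,0,0.02,-1]
    - [0.13,0.07,0.06,0,0,0.05,-1]
    - [0.21,0.11,0.1,0,0,0.08,-1]
    - [0.3,0.16,0.14,0,0,0.11,-1]
    - [0.39,0.21,0.18,0,0,0.14,-1]
    - [0.48,0.26,0.22,0,0,0.18,-1]
    - [0.56,0.31,0.26,0,0,0.21,-1]
    - [0.63,0.345,0.29,0,0,0.24,-1]
    - [0.67,0.365,0.315,0,0,0.264,-1]
    - [0.685,0.375,0.325,0,0,0.264,-1]

```text
time: 12.5
tool_pos: [0.4895, 0.1024, 0.4187]
eef_rot: [-2.288, -2.151, 0.003]
contact_force: [-0.1, -0.8, -1.9]
gripper_width: 0.0158
grip_force: 45.0
```

>>> move_arm:
  commands:
    - [0.03,0.005,0.05,0,0,0,-1]
    - [0.06,0.01,0.12,0,0,0,-1]
    - [0.09,0.015,0.19,0,0,0,-1]
    - [0.12,0.02,0.25,0,0,0,-1]
    - [0.141,0.0276,0.3,0,0,0,-1]
    - [0.141,0.0276,0.34,0,0,0,-1]
    - [0.141,0.0276,0.37,0,0,0,-1]
    - [0.141,0.0276,0.395,0,0,0,-1]
    - [0.141,0.0276,0.41,0,0,0,-1]
    - [0.141,0.0276,0.41,0,0,0,-1]

```text
time: 13.5
tool_pos: [0.5044, 0.155, 0.2557]
eef_rot: [-2.293, -2.147, 0.001]
contact_force: [0.1, -1.1, -2.6]
gripper_width: 0.0156
grip_force: 45.0
```

Run:
```python
from rig import manip
from h import *
s=manip.get_state(); a=manip.grab_frame("side");b=manip.grab_frame("top")
pickle.dump((s,a,b),open("w4.pkl","wb"));print(s["time"],s["tool_pos"],s["joint_pos"],s["contact_force"])
print(R.from_rotvec(s["eef_rot"]).as_matrix())
q=proj(a,[s["tool_pos"]-[0,0,.12]])[0];u2,v2=np.int32(q);q=proj(b,[s["tool_pos"]-[0,0,.14]])[0];u,v=np.int32(q);print(u2,v2,u,v)
i=np.hstack([cv2.resize(a["color"][v2-50:v2+50,u2-40:u2+40],(480,600),interpolation=cv2.INTER_CUBIC),cv2.resize(b["color"][v-75:v+75,u-40:u+40],(320,600))])
cv2.imwrite("pics/c5.png",i)
```

```text
13.5 [0.5044 0.155  0.2557] [-0.5695  0.4284  0.3136  1.821  -0.1619  0.9179 -0.2496] [ 0.0568 -1.0915 -2.6009]
[[ 0.0658  0.9978 -0.0007]
 [ 0.9978 -0.0658 -0.0003]
 [-0.0004 -0.0007 -1.    ]]
234 180 215 228
```

View pics/c5.png

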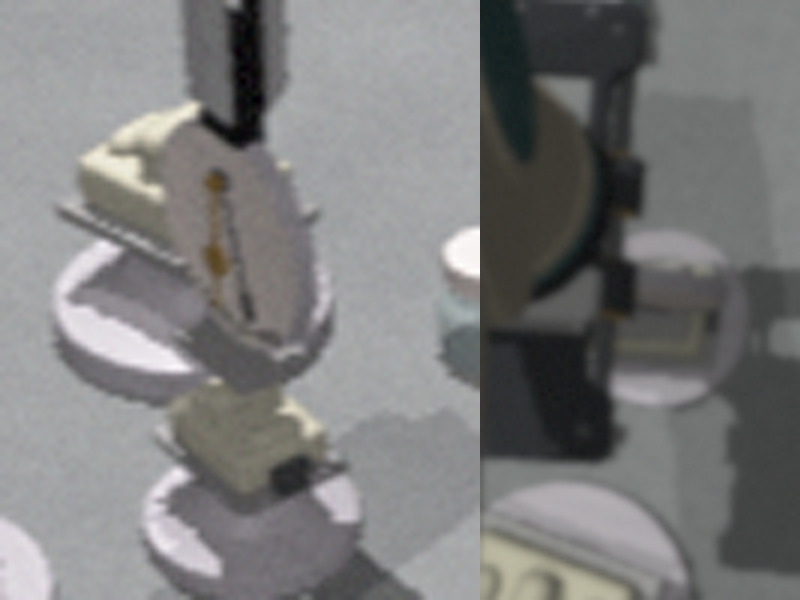

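Side view: the gauge hangs above the small cast, with foot corners at crop (190,338), (250,388) and (302,345), and the mark is visible to the right of the needle. I'll project the foot position to check the offset from the crest.

Run:
```python
from h import *
s,a,b=pickle.load(open("w4.pkl","rb"));R0=R.from_rotvec(s["eef_rot"]).as_matrix()
c=lambda u,v:(194+u/6-.4,130+v/6-.4)
print(dial(s,a,[c(190,338),c(250,388)],.02)*1000,dial(s,a,[c(302,345)],-.02)*1000)
z=s["tool_pos"][2]-.1488
L,B,Rr=[atz(a,c(*p),z) for p in[(190,338),(250,388),(302,345)]];print('corners',L,B,Rr)
print('foot centre', (L+Rr)/2, 'cmd', s["tool_pos"]+.0053*R0[:,0])
D=dial(s,a,[c(217,182),c(217,300),c(218,262),c(250,318)]);e=D-D[0];print(D*1000,np.arctan2(e[:,0],-e[:,1]))
f0=pickle.load(open("f0.pkl","rb"))
# side-camera crest ridge outline from c4 (origin 211,188 scale 8)
k=lambda u,v:(211+(u-400)/8-.4,188+v/8-.4)
for p in[(545,72),(635,32),(590,50)]: print('crest ridge',atz(f0["side"],k(*p),.090))
```

```text
[[ -17.6739 -138.0613]
 [  30.1108 -138.7522]] [[  13.5435 -141.6759]]
corners [0.4944 0.1866 0.1069] [0.4907 0.1374 0.1069] [0.5296 0.1482 0.1069]
foot centre [0.512  0.1674 0.1069] cmd [0.5047 0.1603 0.2557]
[[  -6.6602  -54.2266]
 [ -12.0377 -119.1538]
 [  -9.4372  -97.3263]
 [  14.4028 -114.6365]] [ 3.1416 -0.0826 -0.0643  0.3355]
crest ridge [0.4845 0.1595 0.09  ]
crest ridge [0.5224 0.1576 0.09  ]
crest ridge [0.5041 0.1595 0.09  ]
```

>>> move_arm:
  commands:
    - [0,0,0.008,0,0,0,-1]
    - [0,0,0.016,0,0,0,-1]
    - [0,0,0.022,0,0,0,-1]
    - [0,0,0.027,0,0,0,-1]
    - [0,0,0.031,0,0,0,-1]
    - [0,0,0.034,0,0,0,-1]
    - [0,0,0.037,0,0,0,-1]
    - [0,0,0.039,0,0,0,-1]
    - [0,0,0.041,0,0,0,-1]
    - [0,0,0.0425,0,0,0,-1]

```text
time: 14.6
tool_pos: [0.5046, 0.1555, 0.2392]
eef_rot: [-2.293, -2.148, -0.0]
contact_force: [-0.2, -0.6, -0.4]
gripper_width: 0.0159
grip_force: 45.0
```

>>> move_arm:
  commands:
    - [0,0,0,0,0,0,-1]
    - [0,0,0,0,0,0,-1]
    - [0,0,0,0,0,0,-1]
    - [0,0,0,0,0,0,-1]
    - [0,0,0,0,0,0,-1]
    - [0,0,0,0,0,0,-1]
    - [0,0,0,0,0,0,-1]
    - [0,0,0,0,0,0,-1]
    - [0,0,0,0,0,0,-1]
    - [0,0,0,0,0,0,-1]

```text
time: 15.6
tool_pos: [0.5046, 0.1555, 0.2391]
eef_rot: [-2.293, -2.148, -0.0]
contact_force: [0.1, 0.0, -0.6]
gripper_width: 0.0158
grip_force: 45.0
```

Run:
```python
from rig import manip
from h import *
s=manip.get_state();print(s["time"],s["tool_pos"],s["contact_force"],s["torque"])
```

```text
15.6 [0.5046 0.1555 0.2391] [ 0.1139  0.0495 -0.5641] [-0.0974  0.1217  0.0281]
```

>>> move_arm:
  commands:
    - [0,0,0.002,0,0,0,-1]
    - [0,0,0.004,0,0,0,-1]
    - [0,0,0.006,0,0,0,-1]
    - [0,0,0.006,0,0,0,-1]
    - [0,0,0.006,0,0,0,-1]
    - [0,0,0.006,0,0,0,-1]
    - [0,0,0.006,0,0,0,-1]
    - [0,0,0.006,0,0,0,-1]
    - [0,0,0.006,0,0,0,-1]
    - [0,0,0.006,0,0,0,-1]

```text
time: 16.6
tool_pos: [0.5046, 0.1555, 0.2367]
eef_rot: [2.293, 2.148, 0.0]
contact_force: [0.1, -0.3, 1.8]
gripper_width: 0.0155
grip_force: 45.0
```

Run:
```python
from rig import manip
from h import *
s=manip.get_state();print(s["time"],s["tool_pos"],s["contact_force"],s["torque"])
R0=R.from_rotvec(s["eef_rot"]).as_matrix()
def off(t): # gauge y,z of TCP from ridge centre
    n=np.array([np.sin(t),np.cos(t)]);e=np.array([np.cos(t),-np.sin(t)]);return 155.8*n+(5.5-7*t)*e
def row(t):
    d=(off(t)-off(0))/1000
    return np.r_[-d[0],0,-d[1]]/.4
for i in range(1,21):
    t=.33*(.5-.5*np.cos(np.pi*i/20)); print(i,round(t,4),row(t),t/np.radians(60))
# sign: lean toward gauge +y = -toolx ; tool z tip direction
for sg in(1,-1):
    print(sg,(R0@R.from_rotvec([0,sg*.33,0]).as_matrix())[:,2])
```

```text
16.6 [0.5046 0.1555 0.2367] [ 0.0597 -0.2517  1.7785] [-0.1007  0.1196  0.0411]
1 0.002 [-0.0008  0.      0.    ] 0.00193986683742817
2 0.0081 [-0.003   0.      0.0001] 0.0077117013901263085
3 0.018 [-0.0067  0.      0.0003] 0.0171733819357863
4 0.0315 [-0.0117  0.      0.0006] 0.030091930497856627
5 0.0483 [-0.018   0.      0.0011] 0.0461492495365345
6 0.068 [-0.0253  0.      0.0018] 0.06494995456590112
7 0.0901 [-0.0334  0.      0.0027] 0.0860311098321708
8 0.114 [-0.0422  0.      0.0039] 0.10887362732834484
9 0.1392 [-0.0515  0.      0.0053] 0.13291504846369825
10 0.165 [-0.0609  0.      0.0071] 0.15756339366097638
11 0.1908 [-0.0703  0.      0.009 ] 0.18221173885825448
12 0.216 [-0.0795  0.      0.0112] 0.206253159993608
13 0.2399 [-0.0881  0.      0.0134] 0.22909567748978202
14 0.262 [-0.096   0.      0.0157] 0.2501768327560516
15 0.2817 [-0.103   0.      0.0178] 0.2689775377854183
16 0.2985 [-0.1089  0.      0.0197] 0.28503485682409624
17 0.312 [-0.1137  0.      0.0214] 0.2979534053861665
18 0.3219 [-0.1172  0.      0.0226] 0.3074150859318265
19 0.328 [-0.1193  0.      0.0233] 0.3131869204845246
20 0.33 [-0.12    0.      0.0236] 0.3151267873219528
1 [ 0.0212  0.3234 -0.946 ]
-1 [-0.0211 -0.3233 -0.9461]
```

>>> move_arm:
  commands:
    - [-0.003,0,0.0001,0,0.0077,0,-1]
    - [-0.0117,0,0.0006,0,0.03,0,-1]
    - [-0.0253,0,0.0018,0,0.065,0,-1]
    - [-0.0422,0,0.0039,0,0.109,0,-1]
    - [-0.0609,0,0.0071,0,0.1576,0,-1]
    - [-0.0795,0,0.0112,0,0.206,0,-1]
    - [-0.096,0,0.0157,0,0.25,0,-1]
    - [-0.1089,0,0.0197,0,0.285,0,-1]
    - [-0.1172,0,0.0226,0,0.3074,0,-1]
    - [-0.12,0,0.0236,0,0.315,0,-1]

```text
time: 17.6
tool_pos: [0.5014, 0.1062, 0.227]
eef_rot: [-2.116, -1.976, -0.352]
contact_force: [-1.0, -2.5, 1.1]
gripper_width: 0.016
grip_force: 45.0
```

>>> move_arm:
  commands:
    - [0,0,0,0,0,0,-1]
    - [0,0,0,0,0,0,-1]
    - [0,0,0,0,0,0,-1]
    - [0,0,0,0,0,0,-1]
    - [0,0,0,0,0,0,-1]
    - [0,0,0,0,0,0,-1]
    - [0,0,0,0,0,0,-1]
    - [0,0,0,0,0,0,-1]
    - [0,0,0,0,0,0,-1]
    - [0,0,0,0,0,0,-1]

```text
time: 18.6
tool_pos: [0.5016, 0.1076, 0.2273]
eef_rot: [-2.113, -1.979, -0.352]
contact_force: [0.2, -3.7, 0.9]
gripper_width: 0.016
grip_force: 45.0
```

>>> move_arm:
  commands:
    - [0,0,0,0,0,0,-1]
    - [0,0,0,0,0,0,-1]
    - [0,0,0,0,0,0,-1]
    - [0,0,0,0,0,0,-1]
    - [0,0,0,0,0,0,-1]
    - [0,0,0,0,0,0,-1]
    - [0,0,0,0,0,0,-1]
    - [0,0,0,0,0,0,-1]
    - [0,0,0,0,0,0,-1]
    - [0,0,0,0,0,0,-1]

```text
time: 19.6
tool_pos: [0.5016, 0.1076, 0.2273]
eef_rot: [-2.113, -1.979, -0.352]
contact_force: [1.1, -3.8, 0.7]
gripper_width: 0.0156
grip_force: 45.0
```

Run:
```python
from rig import manip
from h import *
s=manip.get_state(); A=[manip.grab_frame("side") for _ in range(8)];a=dict(A[0]);a["color"]=np.mean([x["color"].astype(float) for x in A],0).astype(np.uint8)
pickle.dump((s,a),open("w5.pkl","wb"));print(s["time"],s["tool_pos"],s["contact_force"])
R0=R.from_rotvec(s["eef_rot"]).as_matrix();print(R0)
q=proj(a,[s["tool_pos"]+R0@[0,0,.09]])[0];u,v=np.int32(q);print(u,v)
cv2.imwrite("pics/c6.png",cv2.resize(a["color"][v-37:v+38,u-50:u+50],(800,600),interpolation=cv2.INTER_CUBIC))
```

```text
19.6 [0.5016 0.1076 0.2273] [ 1.0548 -3.8444  0.6876]
[[ 0.0618  0.9979  0.0215]
 [ 0.9441 -0.0654  0.3232]
 [ 0.324   0.0003 -0.9461]]
238 181
```

View pics/c6.png

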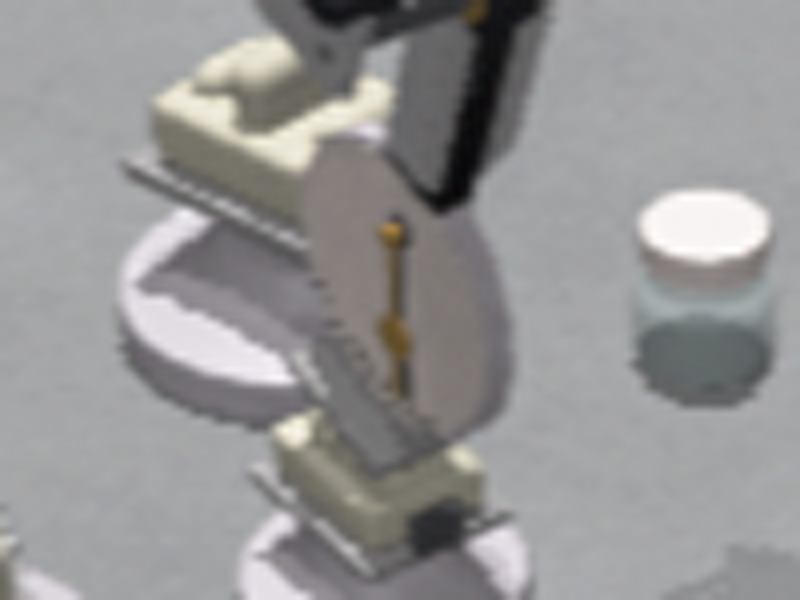

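The needle lies from the pivot at (393,232) to the tip at (398,392) and covers the dark mark arm, with only a slight dark rim showing near the tip. I'll quantify this by rectifying onto the dial plane.

```bash
cat >> h.py <<'E'
def prof(s,f,piv,radii,off=.007,angs=np.arange(-.6,.61,.02)):
    # mean BGR over radii for each angle about the pivot pixel, measured from the tool axis, + = gauge +y
    R0=R.from_rotvec(s["eef_rot"]).as_matrix();G=np.c_[-R0[:,1],-R0[:,0],-R0[:,2]]
    c=dial(s,f,[piv],off)[0];out=[]
    for t in angs:
        P=np.array([[off,c[0]+r*np.sin(t),c[1]-r*np.cos(t)] for r in radii])@G.T+s["tool_pos"]
        q=proj(f,P).astype(np.float32);out.append(cv2.remap(f["color"].astype(np.float32),q[:,:1].copy(),q[:,1:].copy(),1).mean(axis=(0,1)))
    return angs,np.array(out)
def rep(s,f,piv):
    for nm,rr in(("arm.018-.026",np.arange(.018,.027,.002)),("mid .044-.051",np.arange(.044,.052,.002)),("end .053-.065",np.arange(.053,.066,.002))):
        a,o=prof(s,f,piv,rr);
        w=np.clip(np.median(o[:,2])-o[:,2]-8,0,None);y=np.clip((o[:,2]-o[:,0])-np.median(o[:,2]-o[:,0])-8,0,None)
        print(nm,"dark c %.3f brass c %.3f"%((w*a).sum()/(w.sum()+1e-6),(y*a).sum()/(y.sum()+1e-6)))
        print("R",o[15:56,2].astype(int));print("R-B",(o[15:56,2]-o[15:56,0]).astype(int))
E
python3 - <<'E'
from h import *
s,f,a,b=pickle.load(open("w3.pkl","rb"));rep(s,a,(259+182/4-.4,43+292/4-.4))
print("---now");s,a=pickle.load(open("w5.pkl","rb"));rep(s,a,(188+393/8-.4,144+232/8-.4))
E
```

```text
arm.018-.026 dark c 0.223 brass c -0.090
R [126 126 124 122 120 117 114 111 108 105 104 103 103 104 107 111 115 119
 121 122 123 124 123 119 114 108 102  96  90  85  83  84  87  92  98 104
 110 115 120 123 124]
R-B [10 12 13 14 16 18 21 24 26 29 30 29 29 27 24 21 17 14 12 11 10  9  8  7
  7  6  5  4  4  3  2  2  3  4  5  6  7  7  8  8  8]
mid .044-.051 dark c 0.041 brass c -0.063
R [127 125 121 117 111 106 101  98  98  96  95  95  94  93  93  94  97 101
 105 109 112 117 122 125 128 125 119 109  96  86  86  95 108 119 126 128
 128 126 125 125 126]
R-B [ 9 12 15 19 25 30 37 41 43 47 48 48 47 47 47 46 44 40 35 28 22 17 13 11
 10  8  6  6  5  4  4  5  6  7  7  8  8  8  7  7  7]
end .053-.065 dark c 0.265 brass c -0.034
R [131 130 130 130 130 130 130 130 129 129 127 122 113 107 106 114 125 127
 128 128 128 128 128 128 121 107  86  61  47  43  45  51  69  90 109 122
 128 128 128 128 127]
R-B [ 9  9  8  8  8  8  8  8  8  9 10 14 21 27 26 18 11  9  8  7  8  8  8  8
  7  5  3  0 -1 -2 -2  0  1  4  6  7  8  8  8  8  8]
---now
arm.018-.026 dark c 0.376 brass c 0.274
R [132 132 132 131 131 131 1
[... 253 characters left out ...]
18 16 14 13 11  9]
mid .044-.051 dark c 0.299 brass c 0.254
R [136 136 135 135 135 134 134 134 134 134 134 134 133 132 130 128 124 120
 117 113 111 109 107 105 102 101 102 101 101  99  98  98  98  97  95  96
  99 102 106 110 114]
R-B [10 10 10 10  9  9  9  9  9  9  9 10 11 12 14 16 20 23 26 29 31 34 37 40
 43 45 46 47 48 50 50 47 45 42 39 35 29 24 20 16 13]
end .053-.065 dark c 0.354 brass c 0.272
R [135 135 134 132 132 134 135 134 133 131 130 130 129 127 125 125 128 129
 128 128 129 130 129 127 124 121 115 109 103  99  93  87  82  77  80  88
  94 101 108 115 121]
R-B [ 9  9  9  9  9  9  9  9  9  9  9  9  8  9  9  9  9 10 10 11 11 11 13 14
 16 18 20 23 25 27 25 21 17 14 11  9  8  6  6  7  7]
```

```bash
cat >> h.py <<'E'
def scan(s,f,y0,zs,slope,half,kind,off=.007):
    # ridge centroid in gauge y at each height zs (rel. TCP) within +-half of guess line y0+slope*(-z-.053)
    R0=R.from_rotvec(s["eef_rot"]).as_matrix();G=np.c_[-R0[:,1],-R0[:,0],-R0[:,2]];ys=[]
    for z in zs:
        g=y0+slope*(-z-.053)+np.arange(-half,half+1e-9,.0004)
        q=proj(f,np.c_[g*0+off,g,g*0+z]@G.T+s["tool_pos"]).astype(np.float32)
        o=cv2.remap(f["color"].astype(np.float32),q[:,:1].copy(),q[:,1:].copy(),cv2.INTER_CUBIC)[:,0]
        v=(o[:,2]-o[:,0]) if kind=="brass" else -o[:,2]
        w=np.clip(v-np.percentile(v,50),0,None)**2;ys.append((w*g).sum()/w.sum())
    return np.array(ys)
def line(zs,ys):
    k=np.ones(len(zs),bool)
    for _ in range(3):
        p=np.polyfit(-zs[k],ys[k],1);r=ys-np.polyval(p,-zs);k=abs(r)<2*r[k].std()+2e-4
    return np.arctan(p[0]),np.polyval(p,.053)*1000,r[k].std()*1000,k.sum()
E
python3 - <<'E'
from h import *
s3,_,a3,_=pickle.load(open("w3.pkl","rb"));s4,a4,_=pickle.load(open("w4.pkl","rb"));s5,a5=pickle.load(open("w5.pkl","rb"))
zm=np.arange(-.112,-.066,.001);zn=np.r_[np.arange(-.116,-.104,.001),np.arange(-.084,-.062,.001)]
for off in(.005,.008):
    for h in(.004,.006):
        print(off,h,"w3 mark",line(zm,scan(s3,a3,-.0049,zm,.287,h,"dark",off)),"ptr",line(zn,scan(s3,a3,-.0072,zn,0,h,"brass",off)))
D=dial(s4,a4,[(194+u/6-.4,130+v/6-.4) for u,v in[(217,182),(217,300),(225,208),(250,318)]],.007)*1000;print(D)
sl=(D[3,0]-D[2,0])/(D[2,1]-D[3,1]);y0=D[2,0]/1e3-sl*(-D[2,1]/1e3-.053)
sp=(D[1,0]-D[0,0])/(D[0,1]-D[1,1])
for h in(.005,.007):
    print(h,"w4 mark",line(zm,scan(s4,a4,y0,zm,sl,h,"dark")),"ptr",line(zn,scan(s4,a4,D[0,0]/1e3,zn,sp,h,"brass")))
D=dial(s5,a5,[(188+u/8-.4,144+v/8-.4) for u,v in[(393,232),(398,392)]],.007)*1000;print(D)
sp=(D[1,0]-D[0,0])/(D[0,1]-D[1,1]);zt=np.arange(-.108,-.066,.001)
for h in(.005,.007):print(h,"w5 ptr",line(zt,scan(s5,a5,D[0,0]/1e3,zt,sp,h,"brass")),"dark",line(zt,scan(s5,a5,D[0,0]/1e3+.003,zt,sp,h,"dark")))
E
```

```text
0.005 0.004 w3 mark (np.float64(0.2766454963640997), np.float64(-6.900334619472132), np.float64(0.31337599962093127), np.int64(46)) ptr (np.float64(-0.0021284210965844975), np.float64(-8.878904982632339), np.float64(0.3204445982615984), np.int64(35))
0.005 0.006 w3 mark (np.float64(0.2736311982119829), np.float64(-6.834832548521447), np.float64(0.2839296387532106), np.int64(44)) ptr (np.float64(-0.0011786499271089447), np.float64(-8.926873334212134), np.float64(0.28454827911954955), np.int64(34))
0.008 0.004 w3 mark (np.float64(0.27823631464384163), np.float64(-4.657282988575455), np.float64(0.34906571740693915), np.int64(46)) ptr (np.float64(-0.0018014831113585441), np.float64(-7.0957444774688385), np.float64(0.3140378396710527), np.int64(36))
0.008 0.006 w3 mark (np.float64(0.28112283775815805), np.float64(-4.802406320209956), np.float64(0.3473216764879045), np.int64(46)) ptr (np.float64(-0.0018220078040017654), np.float64(-7.13003171875127), np.float64(0.2917493580308736), np.int64(36))
[[  -8.2326  -55.3692]
 [ -13.6197 -120.4122]
 [  -2.8922  -66.0794]
 [  12.8679 -115.8868]]
0.
[... 312 characters left out ...]
99886), np.float64(0.8407106050959111), np.int64(43)) ptr (np.float64(-0.014512842876974996), np.float64(-12.50453410028475), np.float64(0.4981614679286493), np.int64(33))
[[  -8.009   -56.9072]
 [  11.7754 -119.0198]]
0.005 w5 ptr (np.float64(0.3053192122375697), np.float64(-10.331624293193922), np.float64(0.6571877831169157), np.int64(36)) dark (np.float64(0.36038860329426436), np.float64(-9.126163409948603), np.float64(1.249763881559297), np.int64(39))
0.007 w5 ptr (np.float64(0.3022840861201253), np.float64(-10.383612422233343), np.float64(0.9333900438480978), np.int64(38)) dark (np.float64(0.3390096110426738), np.float64(-8.878776563058823), np.float64(1.5989478794624878), np.int64(42))
```

Fitted lines give the mark at about 0.28–0.29 rad and the current lean at 0.328 rad. I'll lean back about 0.04 rad along the rolling path and shift 1.5 mm towards −Y to relieve the side load and centre the foot.

Run:
```python
from rig import manip
from h import *
s=manip.get_state();R0=R.from_rotvec(s["eef_rot"]).as_matrix()
def off(t):
    n=np.array([np.sin(t),np.cos(t)]);e=np.array([np.cos(t),-np.sin(t)]);return 155.8*n+(7-7*t)*e
d=(off(.288)-off(.328))/1000+[.0015,0]
gy=-np.array([.0656,.9978,0]);w=gy*d[0]+np.array([0,0,d[1]])
print(d,R0.T@w/.4,-.04/np.radians(60))
```

```text
[-0.0041  0.002 ] [ 0.0113  0.     -0.0014] -0.038197186342054885
```

>>> move_arm:
  commands:
    - [0.001,0,0,0,-0.004,0,-1]
    - [0.002,0,0,0,-0.008,0,-1]
    - [0.004,0,-0.0004,0,-0.014,0,-1]
    - [0.006,0,-0.0007,0,-0.02,0,-1]
    - [0.008,0,-0.001,0,-0.026,0,-1]
    - [0.0095,0,-0.0012,0,-0.032,0,-1]
    - [0.0105,0,-0.0013,0,-0.036,0,-1]
    - [0.0113,0,-0.0014,0,-0.038,0,-1]
    - [0.0113,0,-0.0014,0,-0.038,0,-1]
    - [0.0113,0,-0.0014,0,-0.038,0,-1]

```text
time: 21.0
tool_pos: [0.5013, 0.1121, 0.2292]
eef_rot: [-2.135, -2.001, -0.312]
contact_force: [1.3, 0.2, -0.3]
gripper_width: 0.0158
grip_force: 45.0
```

>>> move_arm:
  commands:
    - [0,0,0,0,0,0,-1]
    - [0,0,0,0,0,0,-1]
    - [0,0,0,0,0,0,-1]
    - [0,0,0,0,0,0,-1]
    - [0,0,0,0,0,0,-1]
    - [0,0,0,0,0,0,-1]
    - [0,0,0,0,0,0,-1]
    - [0,0,0,0,0,0,-1]
    - [0,0,0,0,0,0,-1]
    - [0,0,0,0,0,0,-1]

```text
time: 22.0
tool_pos: [0.5012, 0.1118, 0.2291]
eef_rot: [-2.136, -2.001, -0.311]
contact_force: [-1.0, 0.5, 0.5]
gripper_width: 0.0154
grip_force: 45.0
```

>>> move_arm:
  commands:
    - [0,0,0,0,0,0,-1]
    - [0,0,0,0,0,0,-1]
    - [0,0,0,0,0,0,-1]
    - [0,0,0,0,0,0,-1]
    - [0,0,0,0,0,0,-1]
    - [0,0,0,0,0,0,-1]
    - [0,0,0,0,0,0,-1]
    - [0,0,0,0,0,0,-1]
    - [0,0,0,0,0,0,-1]
    - [0,0,0,0,0,0,-1]

```text
time: 23.0
tool_pos: [0.5015, 0.1116, 0.2292]
eef_rot: [-2.136, -2.001, -0.312]
contact_force: [-1.9, -0.2, -0.6]
gripper_width: 0.0159
grip_force: 45.0
```

Run:
```python
from rig import manip
from h import *
s=manip.get_state(); A=[manip.grab_frame("side") for _ in range(8)];a=dict(A[0]);a["color"]=np.mean([x["color"].astype(float) for x in A],0).astype(np.uint8)
pickle.dump((s,a),open("w6.pkl","wb"));print(s["time"],s["tool_pos"],s["contact_force"],s["torque"])
R0=R.from_rotvec(s["eef_rot"]).as_matrix();print(R0[:,2],np.arccos(-R0[2,2]))
u,v=np.int32(proj(a,[s["tool_pos"]+R0@[0,0,.09]])[0]);print(u,v)
cv2.imwrite("pics/c7.png",cv2.resize(a["color"][v-30:v+30,u-40:u+40],(800,600),interpolation=cv2.INTER_CUBIC))
```

```text
23.0 [0.5015 0.1116 0.2292] [-1.93   -0.1695 -0.6211] [-0.2014  0.7309  0.2338]
[ 0.0183  0.2853 -0.9582] 0.28997972111536213
238 181
```

View pics/c7.png

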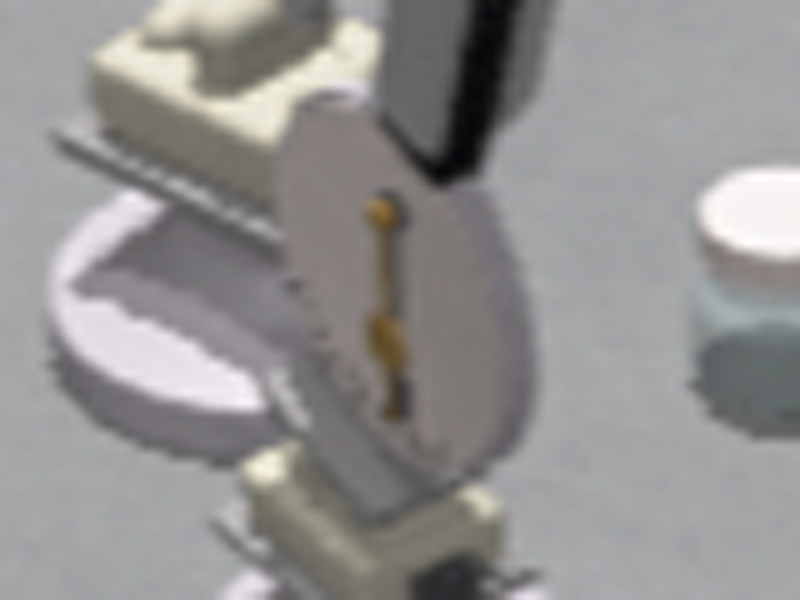

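The mark arm now shows as a thin dark band along the right of the needle for its whole length. That matches the parallax expected from it sitting about 3 mm behind, i.e. parallel to the needle. A model fit to the pictures will quantify the difference.

```bash
cat > fit.py <<'E'
from h import *
from scipy.optimize import least_squares
def setup(s,f,py,pz,ss=4):
    R0=R.from_rotvec(s["eef_rot"]).as_matrix();G=np.c_[-R0[:,1],-R0[:,0],-R0[:,2]]
    c=np.array([[.007,py+r*np.sin(t),pz-r*np.cos(t)] for r in(.012,.066) for t in(-.15,.15,.3,.45)])
    q=proj(f,c@G.T+s["tool_pos"]);u0,v0=np.floor(q.min(0)).astype(int);u1,v1=np.ceil(q.max(0)).astype(int)
    g=(np.arange(ss)+.5)/ss-.5
    V,U=np.meshgrid((np.arange(v0,v1)[:,None]+g).ravel(),(np.arange(u0,u1)[:,None]+g).ravel(),indexing="ij")
    K=f["intrinsics"];T=f["cam_to_world"]
    d=np.stack([(U-K[0,2])/K[0,0],-(V-K[1,2])/K[1,1],-np.ones_like(U)],-1)@T[:3,:3].T@G;o=G.T@(T[:3,3]-s["tool_pos"])
    return o,d,f["color"][v0:v1,u0:u1].reshape(-1,3).astype(float),(v1-v0,u1-u0,ss)
def masks(S,py,pz,m,a,gap,w1,op):
    o,d,I,(h,w,ss)=S
    def loc(off,t):
        X=o+d*((off-o[0])/d[...,0])[...,None];y=X[...,1]-py;z=-(X[...,2]-pz);return z*np.cos(t)+y*np.sin(t),y*np.cos(t)-z*np.sin(t)
    sg=lambda x:1/(1+np.exp(-np.clip(x/.0004,-40,40)))
    av=lambda M:M.reshape(h,ss,w,ss).mean((1,3))
    r,x=loc(op,a);P=np.maximum(sg(.001-abs(x))*sg(r)*sg(.066-r),sg(.0065-np.hypot(r-.0405,x)));P=np.maximum(P,sg(.004-np.hypot(r,x)))
    n=abs(x)*0
    r2,x2=loc(op-gap,m);hw=w1+(.004-w1)*sg(r2-.052);M=sg(hw-abs(x2))*sg(r2)*sg(.066-r2)
    r4,_=loc(.005,m);D=sg(.0575-r4)
    M=M*(1-P);b=lambda q:cv2.GaussianBlur(av(q),(0,0),.6).ravel()
    valid=(av(sg(r-.010)*sg(.0665-r))>.98).ravel()
    return np.c_[np.ones(h*w),b(M),b(P)],valid
def run(s,f,py,pz,a,m0,gap0=.0033,fixgap=None):
    S=setup(s,f,py,pz)
    def res(x):
        g=x[4] if fixgap is None else fixgap
        A,v=masks(S,x[0],x[1],x[2],x[3],g,x[5],.009);A=A*v[:,None];I=S[2]*v[:,None]
        c=np.linalg.lstsq(A,I,rcond=None)[0];return np.r_[(A@c-I).ravel()/10,(x[1]-pz)/.0002,(x[3]-a)/.01*3,(x[4]-gap0)/.0003,(x[5]-.0015)/.0002]
    r=least_squares(res,[py,pz,m0,a,gap0,.0015],diff_step=1e-3,x_scale=[.001,.001,.02,.02,.001,.0005],loss="soft_l1")
    return r.x,r.cost
E
python3 - <<'E'
from fit import *
s3,_,a3,_=pickle.load(open("w3.pkl","rb"));s4,a4,_=pickle.load(open("w4.pkl","rb"));s6,a6=pickle.load(open("w6.pkl","rb"));s5,a5=pickle.load(open("w5.pkl","rb"))
for n,s,a,al in(("w3",s3,a3,0),("w4",s4,a4,0),("w5",s5,a5,.329),("w6",s6,a6,.290)):
  for py in(-.006,-.010):
    for m0 in(.25,.31): print(n,*run(s,a,py,-.053,al,m0))
E
```

```text
w3 [-0.0062 -0.0543  0.2793 -0.007   0.0033  0.0011] 332.65595955242156
w3 [-0.0062 -0.0545  0.2795 -0.0067  0.0034  0.0011] 330.61141263838203
w3 [-0.0063 -0.0547  0.2799 -0.0056  0.0035  0.0011] 332.02578937978706
w3 [-0.0063 -0.0547  0.2799 -0.0056  0.0035  0.0011] 332.02581475170217
w4 [-0.0085 -0.0549  0.2995 -0.0013  0.0031  0.0015] 63.81646169379367
w4 [-0.0083 -0.0542  0.3006 -0.0016  0.0029  0.0015] 65.38683454013196
w4 [-0.0091 -0.055   0.2985 -0.0016  0.0033  0.0016] 76.75654521401333
w4 [-0.0091 -0.0549  0.2982 -0.0017  0.0033  0.0016] 76.45450330509698
w5 [-0.0078 -0.0538  0.3253  0.3276  0.002   0.002 ] 87.07137424035555
w5 [-0.0073 -0.0558  0.315   0.3285  0.0024  0.0019] 91.28351019520464
w5 [-0.008  -0.054   0.3031  0.3287  0.0027  0.0019] 93.13985432487078
w5 [-0.0081 -0.0533  0.3127  0.3281  0.0024  0.002 ] 89.65389562536691
w6 [-0.0091 -0.0553  0.3289  0.2889  0.0025  0.0017] 86.04424561509089
w6 [-0.0091 -0.0553  0.3287  0.2889  0.0025  0.0017] 85.98237919109314
w6 [-0.0089 -0.0539  0.3273  0.2895  0.0021  0.0017] 90.75337067973885
w6 [-0.0088 -0.0538  0.3269  0.2897  0.0021  0.0017] 90.95012908310565
```

Run:
```python
from fit import *
s3,_,a3,_=pickle.load(open("w3.pkl","rb"));s4,a4,_=pickle.load(open("w4.pkl","rb"));s6,a6=pickle.load(open("w6.pkl","rb"));s5,a5=pickle.load(open("w5.pkl","rb"))
for n,s,a,al,py in(("w3",s3,a3,0,-.006),("w4",s4,a4,0,-.0088),("w5",s5,a5,.329,-.0085),("w6",s6,a6,.290,-.0088)):
  for g in(.002,.0025,.003,.0035,.004):
    x,c=run(s,a,py,-.0545,al,.3,g,g);print(n,g,x[[0,1,2,3,5]],round(c,1))
```

```text
w3 0.002 [-0.0057 -0.0541  0.2877 -0.0178  0.0011] 345.1
w3 0.0025 [-0.0059 -0.0544  0.2863 -0.0127  0.0011] 334.7
w3 0.003 [-0.0061 -0.0546  0.2829 -0.0096  0.0011] 328.1
w3 0.0035 [-0.0063 -0.0549  0.2802 -0.0065  0.0011] 325.6
w3 0.004 [-0.0064 -0.0551  0.2769 -0.0038  0.0011] 326.3
w4 0.002 [-0.009  -0.0548  0.337  -0.0035  0.0015] 77.4
w4 0.0025 [-0.009  -0.0549  0.3216 -0.0032  0.0015] 74.1
w4 0.003 [-0.009  -0.0549  0.3056 -0.0028  0.0016] 72.8
w4 0.0035 [-0.0091 -0.0554  0.2938 -0.0024  0.0016] 72.3
w4 0.004 [-0.0092 -0.0556  0.2799 -0.0021  0.0016] 73.9
w5 0.002 [-0.0073 -0.0552  0.3221  0.3276  0.0019] 80.0
w5 0.0025 [-0.0075 -0.0551  0.3106  0.3284  0.0018] 80.7
w5 0.003 [-0.0076 -0.0552  0.2963  0.3293  0.0018] 85.2
w5 0.0035 [-0.0076 -0.056   0.2861  0.3305  0.0018] 95.3
w5 0.004 [-0.008  -0.0553  0.27    0.3317  0.0018] 103.4
w6 0.002 [-0.0089 -0.0546  0.3354  0.2882  0.0017] 76.1
w6 0.0025 [-0.0091 -0.0547  0.3268  0.2892  0.0017] 76.8
w6 0.003 [-0.0093 -0.0554  0.3202  0.2893  0.0018] 80.1
w6 0.0035 [-0.0088 -0.0545  0.3     0.29    0.0015] 90.8
w6 0.004 [-0.0084 -0.0551  0.2822  0.288   0.0016] 93.9
```

Run:
```python
from rig import manip
from h import *
F=[]
for _ in range(6): s=manip.get_state();F.append(np.r_[s["contact_force"],s["torque"]]);manip.grab_frame("top")
print(np.mean(F,0),np.std(F,0),s["time"],s["tool_pos"])
R0=R.from_rotvec(s["eef_rot"]).as_matrix()
def off(t):
    n=np.array([np.sin(t),np.cos(t)]);e=np.array([np.cos(t),-np.sin(t)]);return 155.8*n+(7-7*t)*e
d=(off(.303)-off(.290))/1000+[0,-.0012]
w=-np.array([.0656,.9978,0])*d[0]+np.array([0,0,d[1]])
print(d,R0.T@w/.4,.013/np.radians(60))
```

```text
[-1.9663 -0.3259  0.7984 -0.3039  0.7313  0.2161] [0.3076 0.55   0.3342 0.0289 0.0301 0.027 ] 23.65 [0.5017 0.1116 0.2292]
[ 0.0018 -0.0018] [-0.0057 -0.      0.0031] 0.012414085561167836
```

>>> move_arm:
  commands:
    - [-0.001,0,0,0,0.003,0,-1]
    - [-0.002,0,0,0,0.006,0,-1]
    - [-0.003,0,0.0001,0,0.009,0,-1]
    - [-0.004,0,0.0002,0,0.011,0,-1]
    - [-0.0047,0,0.0002,0,0.0124,0,-1]
    - [-0.0047,0,0.0002,0,0.0124,0,-1]
    - [-0.0047,0,0.0002,0,0.0124,0,-1]
    - [-0.0047,0,0.0002,0,0.0124,0,-1]
    - [-0.0047,0,0.0002,0,0.0124,0,-1]
    - [-0.0047,0,0.0002,0,0.0124,0,-1]

```text
time: 24.7
tool_pos: [0.5015, 0.1099, 0.2286]
eef_rot: [-2.129, -1.994, -0.325]
contact_force: [-2.2, -0.6, 0.1]
gripper_width: 0.0154
grip_force: 45.0
```

>>> move_arm:
  commands:
    - [0,0,0,0,0,0,-1]
    - [0,0,0,0,0,0,-1]
    - [0,0,0,0,0,0,-1]
    - [0,0,0,0,0,0,-1]
    - [0,0,0,0,0,0,-1]
    - [0,0,0,0,0,0,-1]
    - [0,0,0,0,0,0,-1]
    - [0,0,0,0,0,0,-1]
    - [0,0,0,0,0,0,-1]
    - [0,0,0,0,0,0,-1]

```text
time: 25.7
tool_pos: [0.5015, 0.1099, 0.2286]
eef_rot: [-2.129, -1.994, -0.325]
contact_force: [-2.5, -1.2, 0.8]
gripper_width: 0.0154
grip_force: 45.0
```

>>> move_arm:
  commands:
    - [0,0,0,0,0,0,-1]
    - [0,0,0,0,0,0,-1]
    - [0,0,0,0,0,0,-1]
    - [0,0,0,0,0,0,-1]
    - [0,0,0,0,0,0,-1]
    - [0,0,0,0,0,0,-1]
    - [0,0,0,0,0,0,-1]
    - [0,0,0,0,0,0,-1]
    - [0,0,0,0,0,0,-1]
    - [0,0,0,0,0,0,-1]

```text
time: 26.7
tool_pos: [0.5015, 0.1099, 0.2286]
eef_rot: [-2.129, -1.994, -0.325]
contact_force: [-1.7, -1.0, -0.0]
gripper_width: 0.016
grip_force: 45.0
```

Run:
```python
from rig import manip
from fit import *
A=[];F=[]
for _ in range(12): s=manip.get_state();F.append(np.r_[s["contact_force"],s["torque"]]);A.append(manip.grab_frame("side"))
a=dict(A[0]);a["color"]=np.mean([x["color"].astype(float) for x in A],0).astype(np.uint8)
pickle.dump((s,a),open("w7.pkl","wb"));print(s["time"],s["tool_pos"],np.mean(F,0))
al=np.arccos(-R.from_rotvec(s["eef_rot"]).as_matrix()[2,2]);print(al)
for g in(.0025,.003,.0035):
    x,c=run(s,a,-.0088,-.0545,al,.3,g,g);print(g,x[[0,1,2,3,5]],round(c,1))
R0=R.from_rotvec(s["eef_rot"]).as_matrix();u,v=np.int32(proj(a,[s["tool_pos"]+R0@[0,0,.1]])[0])
cv2.imwrite("pics/c8.png",cv2.resize(a["color"][v-30:v+30,u-40:u+40],(800,600),interpolation=cv2.INTER_CUBIC))
```

```text
27.25 [0.5015 0.1099 0.2286] [-1.9376 -0.8646  0.6036 -0.6491  0.7826  0.2208]
0.3030573904460571
0.0025 [-0.0084 -0.0551  0.3233  0.2984  0.0022] 85.9
0.003 [-0.0084 -0.0551  0.3085  0.2973  0.0021] 86.5
0.0035 [-0.0087 -0.0552  0.2989  0.2996  0.0021] 87.9
```

View pics/c8.png

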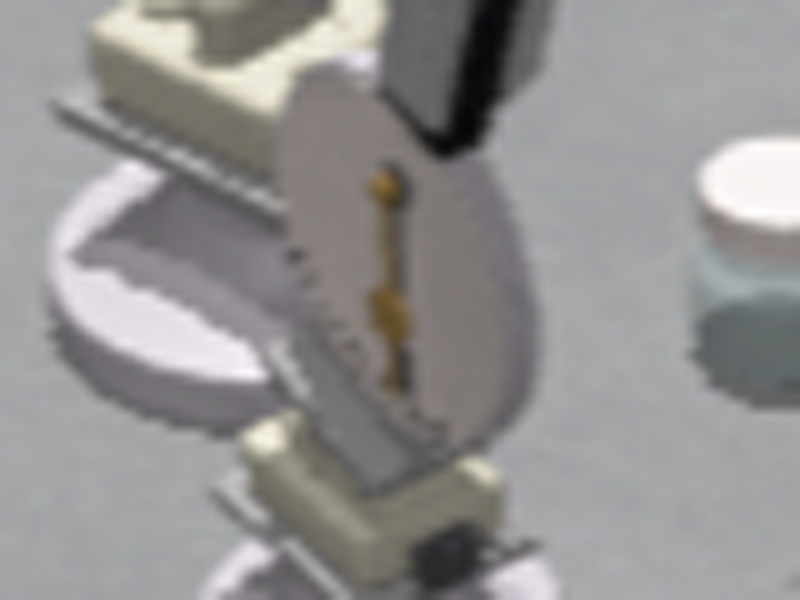

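The needle lies over the mark arm, with a dark band of constant width beside it from parallax. The fits put the two within about 0.01–0.02 rad of each other. The foot sits on the crest with about 3.4 N of press, well short of the hard stop, and the arm is still, so I'm handing in.

```bash
python3 -c "
from rig import manip
print(manip.sign_off())"
```

```text
the job is handed in; nothing more can be done
None
```

I handed the job in at about 27 s with the gauge held still on the small cast's crest under about 3.4 N of press. Its pointer is over the mark arm to within an estimated 0.02 rad, and I saw no bystanders disturbed.

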